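Unlock and open the access panel of the larger control box

TASK

Two control boxes lie in the bays of the work cradle, each with a hinged access panel on top held shut by a winged quarter-turn fastener. On the larger (wider) box, turn the wing a quarter turn anticlockwise to unlocked, then swing the panel up by its bar handle and leave it standing open by itself, about 60 degrees or more from shut. Leave the smaller box locked.

Things in the scene. Friction and masses are not known exactly. Their poses are not given: they have to be found in the camera images.
- large_wing (a point): Centre of the fastener's black wing on the larger box, on its turning axis, 24 mm above the panel's top, 30 mm in from the middle of its front edge. The wing is a bar 42 mm long (the point's x), 10 mm wide (y), from 8 to 38 mm above the panel; z is the turning axis, up when shut. Pinch it across the 10 mm. Locked it points across the front edge; unlocked it lies along it.
- large_cam (a joint): Angle of the larger box's fastener in rad: 0 to 0.15 at the start (locked), grows anticlockwise seen from above to a stop at 1.571; the tongue under the panel is free of its keeper from about 1.0; over 1.2 counts as unlocked. Light friction, 0.04 N m, stays where it is left.
- large_bar (a point): Middle of the 10 mm round bar handle in front of the larger panel's front (free) edge: 60 mm clear between its arms, 27 mm clear gap to the panel's edge, bar centre 9 mm above the panel's top. Site axes, moving with the panel: y along the bar, to the robot's left; x toward the hinge; z up when shut. The hinge line is parallel to the bar, at +162 mm in x and -12 mm in z of this point.
- large_panel (a joint): Angle in rad of the panel (130 x 170 x 6 mm aluminium, on top of the grey larger box, 130 x 170 x 60 mm): 0 shut, grows as its front edge swings up and back, to 1.9. The hinge on the far edge is stiff (0.4 N m): the panel stays where left; the bar needs a pull of about 4 N. Locked, it lifts only 1 or 2 degrees.
- small_cam (a joint): Angle of the like fastener on the smaller box (130 x 120 x 60 mm, a bystander that stands in the other bay): locked at 0 to 0.15, to be left so.

How it is judged:
By the outcome, as a careful person would: the job done as asked, in the order asked, and still so for the second after the job is handed in, with the robot touching nothing.
It also fails if it takes over 48 s, if anything falls off the work surface, if the arm or the gripper's body presses on something with over 40 N, if the wrist force passes 120 N, or if a joint passes its speed limit or range.

ROBOT

A 6-joint arm with a two-finger parallel gripper is mounted at the origin on a cart in front of the work surface, level with it; the furniture and walls round the work are solid. World frame = base frame: x ahead of the robot, y to its left, z up, the work surface at z = 0. Lengths are in m, angles in rad, forces in N, time in s.
With the tool pointing down it reaches from about 0.35 to 0.975 m from the base axis. Payload 4.9 kg.
Tool frame: the origin (TCP) lies at the very end of the fingers, on their centre line; the grasp point (between the pads) lies 19 mm behind it; y points along the fingers, z is the direction in which the jaws open and shut, and the axes are right-handed (so a half turn about y gives the same grasp; the last joint's range is limited). The gripper opens to 85 mm and grips with 20 to 120 N. Pads are 22 mm wide; open, the fingers measure 114 mm over their backs; the gripper's body (76 mm by 85 mm) begins 54 mm behind the grasp point. The pads swing forward as they close: fully open they stand 13 mm farther back than shut.
Start: joints at [-1.238, 0.053, 1.613, -0, 1.476, -0.119], TCP at [0.273, -0.562, 0.231] pointing down, gripper open.
Joint ranges: [-3.01, 3.01], [-1.01, 2.22], [0.06, 2.58], [-1.02, 4.17], [0.09, 2.62], [-3.14, 3.14]. Speed limits (rad/s): [2.57, 2.57, 3.14, 3.14, 3.14, 3.14].

INTERFACE

Orientations are given as a rotation vector (axis times angle).
In Python, from station import monitor, viewer, ticket gives the robot as it stands.
- The arm moves only by the tool servo_tool, never from a script. Its argument "commands" is one flat list of numbers, 7 for each row, row after row: the turn, a rotation vector about the tool's x, y, z in rad, then the shift along the tool's x, y, z in cm, then the opening, from 0 (shut) to 1 (fully open). In form: [rx, ry, rz, dx, dy, dz, claw, rx, ry, rz, dx, dy, dz, claw, ...]. A call has 1 to 20 rows; each row shifts and turns the pose as measured when the row begins, along the tool's axes as they then stand; what a row does not reach is not made up. A row lasts 1/10 s, in which the tool goes at most 50 mm and 8.59 degrees, less where a joint would pass 70% of its speed; a pose out of reach is approached as far as the arm can. A call is refused whole if a number of a shift passes 5 or a number of a turn 0.15, either way. A call with a gripper value outside its range is refused whole. The fingers move at their own pace and stop on an object; "grip_force" is the grip in N (left out, the last holds). Time passes only in rows, so rows that do not move let the fingers close. It gives the time, the measured TCP pose, the force and the opening at its end, in the units of the state.
- monitor.get_obs(): the state, without advancing time (a new reading comes with each control period).
- viewer.get_image(name): name is "scene" or "top" or "wrist"; returns a dict with "frame" (420x560x3 uint8, red, green, blue), "depth" (420x560 float32, m along the optical axis (not along the pixel's ray), 0 where there is no reading), "camera_matrix" (3x3 intrinsics, pixels), "cam_to_world" (4x4, takes a point from camera to world coordinates). Camera axes: x right, y down, z forward; pixel columns grow to the right and rows downward; lengths in m; the calibration is good to about 2 mm. The wrist camera is an equidistant fisheye: a pixel r from the principal point sees the ray r / f radians off the axis. A picture is of the moment at which its call begins.
- ticket.finish_job(): hands the job in, once; it reports no verdict.
The state is a dict: "t": time; "q": joint angles; "dq": joint speeds; "effort": joint torques, N m; "tool_pos": TCP position; "tool_rot": TCP orientation; "contact_force": force on the tool from outside, world axes, zero at the start; "wrist_torque": the same for the moment, N m; "opening": finger opening in m.
Only numpy, scipy, OpenCV 4.12 (cv2) and the standard library are available. Lean on these libraries where they do the work, as an engineer would, in place of code of your own. Each camera call takes 0.05 s, during which the arm holds its last target.

## Working session

There is one attempt and no reset: what is moved stays moved. The work goes in short steps, Python scripts to look and compute and a tool call to move; the robot and the scene stay as the last step left them, time stands still between calls to the robot, and variables do not carry over. Pictures are saved under pics/ and viewed, and the job is handed in when it is done.

Besides the shell and the picture viewer there is one more tool, called after "Call:" as name(argument=value, ...), one argument or row to a line, values as JSON. servo_tool: Moves the arm, as the interface text tells. Its arguments: {"type":"object","properties":{"commands":{"type":"array","items":{"type":"number"}},"grip_force":{"type":"number"}},"required":["commands"]}

```bash
mkdir -p pics; ls; python3 - <<'E'
from station import monitor, viewer, ticket
import cv2, numpy as np
o=monitor.get_obs(); print(o)
for n in ["scene","top"]:
    d=viewer.get_image(n); cv2.imwrite(f"pics/{n}0.png",d["frame"][:,:,::-1]); np.savez(f"pics/{n}0.npz",**d)
    print(n,d["camera_matrix"],d["cam_to_world"])
E
```

```text
pics
{'t': 0.0, 'q': array([-1.23800027e+00,  5.33604456e-02,  1.61429068e+00,  8.49602536e-06,
        1.47603535e+00, -1.19002609e-01]), 'dq': array([-1.14942704e-03, -1.81233211e-04, -2.09465122e-03, -4.66428997e-05,
        2.70505936e-03, -7.15067113e-04]), 'effort': array([ 4.65891062e-04, -3.93673682e+01, -3.70177889e+01, -7.39309166e-05,
        7.07517276e-03,  2.98202082e-06]), 'tool_pos': array([ 0.27265865, -0.56168825,  0.2300628 ]), 'tool_rot': array([-0.45313639,  1.97284776, -1.96863615]), 'contact_force': array([-0.11851928,  0.02178434,  0.10418407]), 'wrist_torque': array([-0.00481114, -0.00611897, -0.03633095]), 'opening': 0.0854826967497059}
scene [[479.98466918   0.         282.799341  ]
 [  0.         479.98466918 211.78211183]
 [  0.           0.           1.        ]] [[-0.89704099 -0.26795159  0.35145328  0.15794046]
 [-0.44190164  0.55525545 -0.70456677  0.73795394]
 [-0.00635656 -0.78733305 -0.61649515  0.72963045]
 [ 0.          0.          0.          1.        ]]
top [[422.02298412   0.         284.24309166]
 [  0.         422.02298412 213.26276212]
 [  0.           0.           1.        ]] [[-0.00627607 -0.99938464  0.03451014  0.45271254]
 [-0.99991424  0.00587521 -0.01170487  0.04919606]
 [ 0.01149491 -0.03458064 -0.9993358   1.14174716]
 [ 0.          0.          0.          1.        ]]
```

View pics/scene0.png

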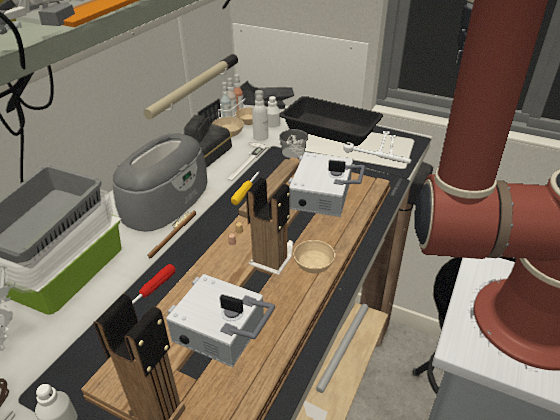

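View pics/top0.png

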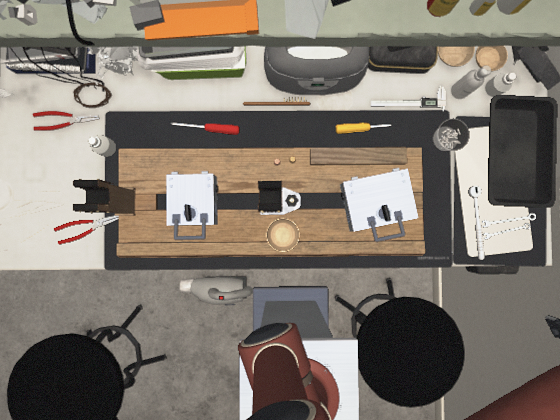

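The top view shows the larger box on the right, around (380,200), turned by about 10°. The smaller box is on the left at (190,200). A tall post stands between them at (270,197).

```bash
cat > h.py <<'E'
import numpy as np, cv2
def load(n): return dict(np.load(f"pics/{n}.npz"))
def pts(d):
    K=d["camera_matrix"];T=d["cam_to_world"];Z=d["depth"];v,u=np.indices(Z.shape)
    P=np.stack([(u-K[0,2])/K[0,0]*Z,(v-K[1,2])/K[1,1]*Z,Z],-1)
    W=P@T[:3,:3].T+T[:3,3]; W[Z==0]=np.nan; return W
def ray(d,u,v,z):
    K=d["camera_matrix"];T=d["cam_to_world"];r=T[:3,:3]@np.array([(u-K[0,2])/K[0,0],(v-K[1,2])/K[1,1],1]);o=T[:3,3]
    return o+r*(z-o[2])/r[2]
E
python3 - <<'E'
from h import *
d=load("top0");W=pts(d)
for p in [(365,195),(395,190),(385,213),(384,205),(389,238),(404,225),(374,225),(388,228),(330,220),(270,185),(270,205),(190,185),(210,250),(283,235),(330,157),(150,20),(300,20)]:
    print(p,W[p[1],p[0]].round(3))
im=d["frame"][150:255,310:430,::-1]; cv2.imwrite("pics/c1.png",cv2.resize(im,None,fx=6,fy=5.6,interpolation=cv2.INTER_CUBIC))
s=load("scene0"); im=s["frame"][130:225,230:400,::-1]; cv2.imwrite("pics/c2.png",cv2.resize(im,None,fx=4.6,fy=4.6,interpolation=cv2.INTER_CUBIC))
E
```

```text
(365, 195) [ 0.535 -0.17   0.066]
(395, 190) [ 0.548 -0.248  0.065]
(385, 213) [ 0.488 -0.212  0.101]
(384, 205) [ 0.508 -0.21   0.102]
(389, 238) [ 0.425 -0.227  0.078]
(404, 225) [ 0.458 -0.288  0.005]
(374, 225) [ 0.458 -0.191  0.071]
(388, 228) [ 0.451 -0.245  0.002]
(330, 220) [ 0.473 -0.088  0.001]
(270, 185) [0.549 0.07  0.198]
(270, 205) [0.504 0.07  0.194]
(190, 185) [0.563 0.276 0.068]
(210, 250) [ 0.394  0.236 -0.   ]
(283, 235) [0.434 0.04  0.008]
(330, 157) [ 0.641 -0.087  0.023]
(150, 20) [0.753 0.234 0.541]
(300, 20) [0.754 0.018 0.54 ]
```

View pics/c1.png

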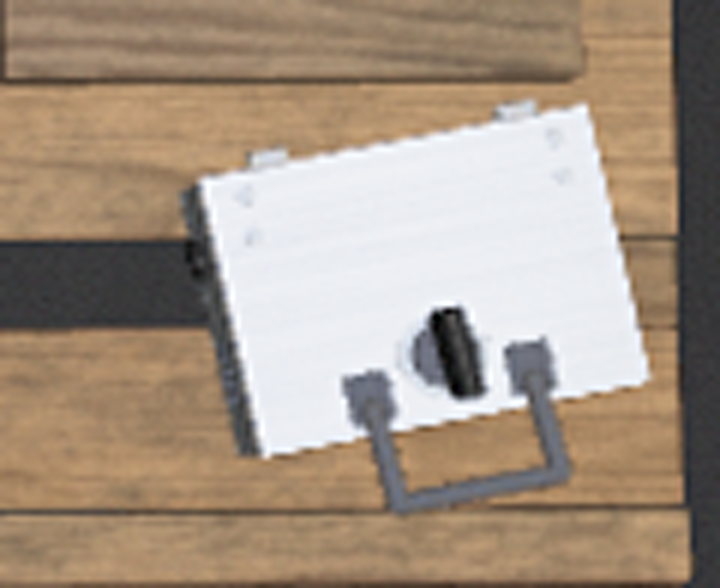

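View pics/c2.png

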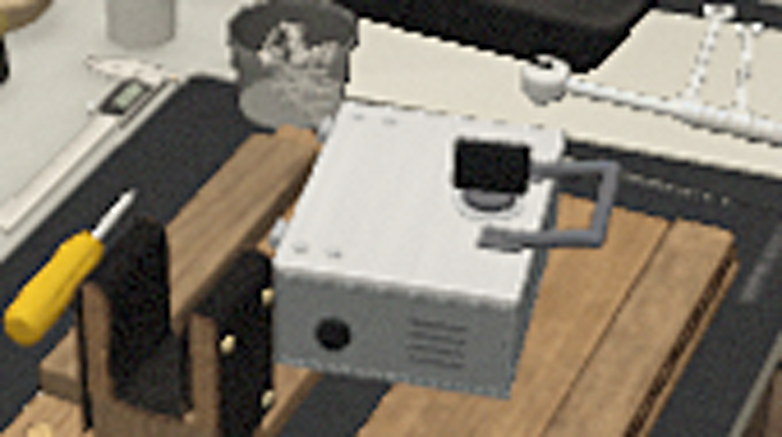

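```bash
python3 - <<'E'
from h import *
d=load("top0");W=pts(d)
f=d["frame"].astype(int)
reg=np.zeros(f.shape[:2],bool);reg[155:250,335:425]=1
# panel: bright & z ~0.066
m=(reg&(f.min(-1)>190)&(np.abs(W[...,2]-.066)<.012)).astype(np.uint8)
c=max(cv2.findContours(m,0,2)[0],key=cv2.contourArea)
r=cv2.minAreaRect(c);b=cv2.boxPoints(r);print(r)
B=np.array([ray(d,u,v,.066) for u,v in b]);print(B.round(4));C=B.mean(0)
e=[B[(i+1)%4]-B[i] for i in range(4)];print([np.linalg.norm(x).round(4) for x in e],[np.degrees(np.arctan2(x[1],x[0])).round(2) for x in e],C)
# wing
m=reg&(f.max(-1)<60)&(W[...,2]>.09)
v,u=np.nonzero(m);P=np.array([ray(d,a,b,.104) for a,b in zip(u,v)])[:,:2]
r=cv2.minAreaRect(P.astype(np.float32)*1000);print("wing",len(P),P.mean(0),r,cv2.boxPoints(r).round(1).tolist())
q=P-P.mean(0);w=np.linalg.eigh(q.T@q)[1][:,1];print(np.degrees(np.arctan2(w[1],w[0])))
# bar
m=reg&(np.abs(W[...,2]-.078)<.008)&(f.max(-1)<150)&(W[...,0]<.445)
v,u=np.nonzero(m);P=np.array([ray(d,a,b,.08) for a,b in zip(u,v)])[:,:2]
r=cv2.minAreaRect(P.astype(np.float32)*1000);print("bar",len(P),P.mean(0),r)
E
```

```text
((380.1910400390625, 198.40716552734375), (53.09920120239258, 66.02635955810547), 78.11134338378906)
[[ 0.5762 -0.113   0.066 ]
 [ 0.6105 -0.2797  0.066 ]
 [ 0.4768 -0.3056  0.066 ]
 [ 0.4431 -0.1395  0.066 ]]
[np.float64(0.1701), np.float64(0.1362), np.float64(0.1695), np.float64(0.1358)] [np.float64(-78.39), np.float64(-169.03), np.float64(101.48), np.float64(11.25)] [ 0.52663453 -0.20942674  0.066     ]
wing 41 [ 0.48815014 -0.21352392] ((489.2406311035156, -214.2750244140625), (37.712581634521484, 10.694761276245117), 10.522805213928223) [[469.70001220703125, -212.5], [471.70001220703125, -223.0], [508.79998779296875, -216.10000610351562], [506.79998779296875, -205.60000610351562]]
-166.86139471394685
bar 161 [ 0.43005771 -0.22222244] ((430.5102233886719, -225.7071990966797), (83.3615493774414, 25.162166595458984), 89.63550567626953)
```

```bash
cat >> h.py <<'E'
from scipy.spatial.transform import Rotation as Ro
def go(o,p,jaw_deg):
    """shift (cm, tool axes) and turn to reach TCP p, tool straight down, jaw axis at jaw_deg (mod 180)"""
    R=Ro.from_rotvec(o["tool_rot"]).as_matrix()
    print("R",R.round(3).tolist(),"F",o["contact_force"].round(1),"open",o["opening"].round(4),"t",o["t"],"q",o["q"].round(2))
    print("shift cm",(R.T@(np.array(p)-o["tool_pos"])*100).round(2))
    for a in (jaw_deg,jaw_deg+180):
        z=np.array([np.cos(np.radians(a)),np.sin(np.radians(a)),0]);y=np.array([0,0,-1.]);x=np.cross(y,z)
        T=np.stack([x,y,z],1);rv=Ro.from_matrix(R.T@T).as_rotvec()
        print("turn",rv.round(3), "shift in final frame",(T.T@(np.array(p)-o["tool_pos"])*100).round(2))
E
python3 - <<'E'
from h import *
from station import monitor
go(monitor.get_obs(),[.489,-.215,.15],101.4)
E
```

```text
Traceback (most recent call last):
  File "h.py", line 14, in go
    print("R",R.round(3).tolist(),"F",o["contact_force"].round(1),"open",o["opening"].round(4),"t",o["t"],"q",o["q"].round(2))
                                                                         ^^^^^^^^^^^^^^^^^^
AttributeError: 'float' object has no attribute 'round'
```

```bash
sed -i 's/o\["opening"\].round(4)/round(o["opening"],4)/' h.py
python3 - <<'E'
from h import *
from station import monitor
go(monitor.get_obs(),[.489,-.215,.15],101.4)
E
```

```text
R [[-0.9, -0.001, 0.437], [-0.437, 0.002, -0.9], [-0.0, -1.0, -0.002]] F [ 0.2 -0.1 -0.4] open 0.0856 t 0.1 q [-1.24  0.05  1.61 -0.    1.48 -0.12]
shift cm [-34.6    8.07 -21.74]
turn [ 0.    -2.889 -0.003] shift in final frame [28.06  8.02 29.71]
turn [0.002 0.253 0.   ] shift in final frame [-28.06   8.02 -29.71]
```

Call:
servo_tool(
  commands=[0, 0, 0, -3.4, 0, -2.1, 0.5, 0, 0, 0, -3.4, 0, -2.1, 0.5, 0, 0, 0, -3.4, 0, -2.1, 0.5, 0, 0, 0, -3.4, 0, -2.1, 0.5, 0, 0, 0, -3.4, 0, -2.1, 0.5, 0, 0, 0, -3.4, 0, -2.1, 0.5, 0, 0, 0, -3.4, 0, -2.1, 0.5, 0, 0, 0, -3.4, 0, -2.1, 0.5, 0, 0, 0, -3.4, 0, -2.1, 0.5, 0, 0, 0, -3.4, 0, -2.1, 0.5, 0, 0.13, 0, 0, 0, 0, 0.5, 0, 0.13, 0, 0, 0, 0, 0.5, 0, 0, 0, 0, 0, 0, 0.5],
  grip_force=40,
)

```text
t: 1.4
tool_pos: [0.4921, -0.208, 0.223]
tool_rot: [-0.201, 2.141, -2.117]
contact_force: [0.7, -0.3, 0.8]
opening: 0.0431
```

```bash
python3 - <<'E'
from h import *
from station import monitor
go(monitor.get_obs(),[.489,-.215,.15],101.4)
E
```

```text
R [[-0.983, -0.008, 0.181], [-0.181, 0.011, -0.983], [0.006, -1.0, -0.012]] F [ 0.7 -0.3  0.8] open 0.0431 t 1.4 q [-0.54 -0.15  1.82  0.01  1.48  0.85]
shift cm [0.39 7.3  0.72]
turn [-0.009  3.125  0.019] shift in final frame [-0.45  7.3  -0.63]
turn [ 0.012 -0.017  0.005] shift in final frame [0.45 7.3  0.63]
```

Call:
servo_tool(
  commands=[0.012, -0.02, 0.005, 0.4, 2.5, 0.7, 0.5, 0, 0, 0, 0, 2.4, 0, 0.5, 0, 0, 0, 0, 1.2, 0, 0.5, 0, 0, 0, 0, 0, 0, 0.5],
)

```text
t: 1.8
tool_pos: [0.4889, -0.2162, 0.1602]
tool_rot: [-0.225, 2.108, -2.111]
contact_force: [-0.2, 0.5, 0.2]
opening: 0.0429
```

```bash
python3 - <<'E'
from h import *
from station import monitor,viewer
for n in ["wrist","top"]:
    d=viewer.get_image(n); cv2.imwrite(f"pics/{n}1.png",d["frame"][:,:,::-1]); np.savez(f"pics/{n}1.npz",**d)
go(monitor.get_obs(),[.489,-.215,.076],101.4)
E
```

```text
R [[-0.978, 0.003, 0.21], [-0.21, -0.003, -0.978], [-0.003, -1.0, 0.004]] F [-0.6 -0.4  0. ] open 0.0428 t 1.9 q [-0.55 -0.11  1.89 -0.    1.36  0.8 ]
shift cm [ 0.09  8.65 -0.23]
turn [-0.004 -3.129  0.006] shift in final frame [-0.07  8.65  0.2 ]
turn [-0.004  0.013 -0.003] shift in final frame [ 0.07  8.65 -0.2 ]
```

View pics/wrist1.png

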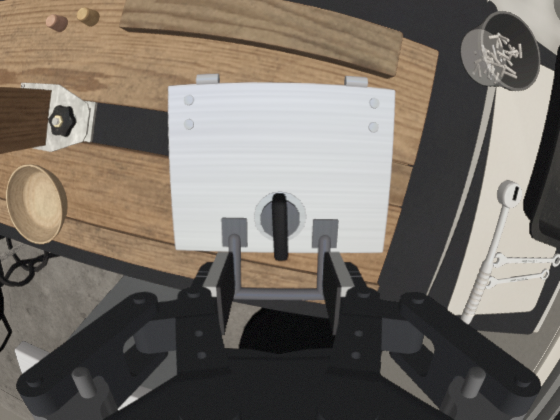

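The wrist view shows the wing at about (281,227), pointing straight away. It sits midway between the fingers, which are at x≈220 and 338. I'll descend onto it.

Call:
servo_tool(
  commands=[0, 0.01, 0, 0.1, 3, -0.1, 0.5, 0, 0, 0, 0, 2.5, 0, 0.5, 0, 0, 0, 0, 1.5, 0, 0.5, 0, 0, 0, 0, 0.8, 0, 0.5, 0, 0, 0, 0, 0.5, 0, 0.5, 0, 0, 0, 0, 0, 0, 0.5],
)

```text
t: 2.5
tool_pos: [0.4952, -0.2202, 0.086]
tool_rot: [-0.199, 2.094, -2.121]
contact_force: [0.1, 0.2, 0.3]
opening: 0.0428
```

```bash
python3 - <<'E'
from h import *
from station import monitor,viewer
for n in ["wrist"]:
    d=viewer.get_image(n); cv2.imwrite(f"pics/{n}2.png",d["frame"][:,:,::-1]); np.savez(f"pics/{n}2.npz",**d)
go(monitor.get_obs(),[.489,-.215,.076],101.4)
E
```

```text
R [[-0.979, 0.017, 0.202], [-0.202, -0.012, -0.979], [-0.015, -1.0, 0.015]] F [0.1 0.1 0.3] open 0.043 t 2.55 q [-0.56 -0.02  1.94 -0.    1.2   0.81]
shift cm [ 0.54  1.03 -0.68]
turn [-0.023 -3.137  0.024] shift in final frame [-0.53  1.05  0.66]
turn [-0.015  0.004 -0.015] shift in final frame [ 0.53  1.05 -0.66]
```

View pics/wrist2.png

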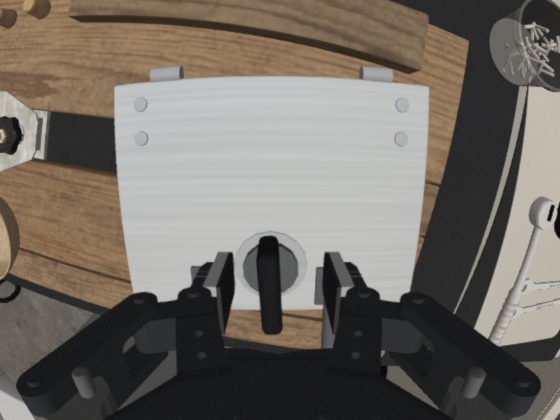

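The descent drifted about 6 mm to the side: the wing is at x≈269 and the finger midline at 279, which agrees with the pose reading. I'll correct that, then close.

Call:
servo_tool(
  commands=[-0.015, 0, -0.015, 0.5, 0.4, -0.6, 0.5, 0, 0, 0, 0.1, 0.5, -0.1, 0.5, 0, 0, 0, 0, 0, 0, 0.5],
)

```text
t: 2.85
tool_pos: [0.4891, -0.2152, 0.0792]
tool_rot: [-0.214, 2.112, -2.115]
contact_force: [-0.5, 0.4, 0.6]
opening: 0.0425
```

```bash
python3 - <<'E'
from h import *
from station import monitor,viewer
go(monitor.get_obs(),[.489,-.215,.076],101.4)
E
```

```text
R [[-0.979, 0.002, 0.202], [-0.202, -0.001, -0.979], [-0.001, -1.0, 0.002]] F [-0.5  0.4  0.6] open 0.0425 t 2.85 q [-0.55 -0.02  1.95 -0.    1.21  0.81]
shift cm [ 0.01  0.32 -0.02]
turn [-2.000e-03 -3.137e+00  2.000e-03] shift in final frame [-0.01  0.32  0.02]
turn [-0.002  0.005 -0.001] shift in final frame [ 0.01  0.32 -0.02]
```

Well placed. Next I'll go down 2 mm and close.

Call:
servo_tool(
  commands=[0, 0, 0, 0, 0.2, 0, 0.25, 0, 0, 0, 0, 0, 0, 0.1, 0, 0, 0, 0, 0, 0, 0, 0, 0, 0, 0, 0, 0, 0, 0, 0, 0, 0, 0, 0, 0, 0, 0, 0, 0, 0, 0, 0, 0, 0, 0, 0, 0],
  grip_force=30,
)

```text
validation failed for argument at $.co...
```

```bash
python3 - <<'E'
from h import *
from station import monitor,viewer
go(monitor.get_obs(),[.489,-.215,.076],101.4)
E
```

```text
R [[-0.979, 0.002, 0.202], [-0.202, -0.001, -0.979], [-0.001, -1.0, 0.002]] F [-0.5  0.4  0.6] open 0.0425 t 2.85 q [-0.55 -0.02  1.95 -0.    1.21  0.81]
shift cm [ 0.01  0.32 -0.02]
turn [-2.000e-03 -3.137e+00  2.000e-03] shift in final frame [-0.01  0.32  0.02]
turn [-0.002  0.005 -0.001] shift in final frame [ 0.01  0.32 -0.02]
```

Call:
servo_tool(
  commands=[0, 0, 0, 0, 0.2, 0, 0.25, 0, 0, 0, 0, 0, 0, 0.1, 0, 0, 0, 0, 0, 0, 0, 0, 0, 0, 0, 0, 0, 0, 0, 0, 0, 0, 0, 0, 0, 0, 0, 0, 0, 0, 0, 0],
  grip_force=30,
)

```text
t: 3.45
tool_pos: [0.4894, -0.2171, 0.0775]
tool_rot: [-0.213, 2.107, -2.119]
contact_force: [0.5, -1.5, -0.9]
opening: 0.0093
```

```bash
python3 - <<'E'
from h import *
from station import monitor,viewer
go(monitor.get_obs(),[.489,-.215,.076],101.4)
E
```

```text
R [[-0.979, 0.003, 0.202], [-0.202, -0.005, -0.979], [-0.002, -1.0, 0.006]] F [ 0.5 -1.5 -0.9] open 0.0093 t 3.45 q [-0.56 -0.02  1.95 -0.    1.2   0.81]
shift cm [-0.    0.15 -0.21]
turn [-3.000e-03 -3.137e+00  9.000e-03] shift in final frame [0.   0.15 0.21]
turn [-0.006  0.005 -0.002] shift in final frame [-0.    0.15 -0.21]
```

Call:
servo_tool(
  commands=[0, -0.13, 0, 0, 0, 0, 0, 0, -0.13, 0, 0, 0, 0, 0, 0, -0.13, 0, 0, 0, 0, 0, 0, -0.13, 0, 0, 0, 0, 0, 0, 0, 0, 0, 0, 0, 0],
)

```text
t: 3.95
tool_pos: [0.4888, -0.2161, 0.0776]
tool_rot: [-0.697, 1.785, -1.791]
contact_force: [1.0, -1.4, -1.6]
opening: 0.0098
```

```bash
python3 - <<'E'
from h import *
from station import monitor,viewer
go(monitor.get_obs(),[.489,-.217,.077],11.4)
E
```

```text
R [[-0.736, 0.001, 0.676], [-0.676, -0.003, -0.736], [0.001, -1.0, 0.003]] F [ 1.  -1.4 -1.6] open 0.0098 t 3.95 q [-0.55 -0.02  1.95 -0.    1.2   0.27]
shift cm [0.05 0.06 0.08]
turn [-0.002 -1.027  0.003] shift in final frame [ 0.09  0.06 -0.  ]
turn [-3.000e-03  2.115e+00 -2.000e-03] shift in final frame [-0.09  0.06  0.  ]
```

Call:
servo_tool(
  commands=[0, -0.13, 0, 0, 0, 0, 0, 0, -0.13, 0, 0, 0, 0, 0, 0, -0.13, 0, 0, 0, 0, 0, 0, -0.13, 0, 0, 0, 0, 0, 0, -0.13, 0, 0, 0, 0, 0, 0, -0.13, 0, 0, 0, 0, 0, 0, -0.1, 0, 0, 0, 0, 0, 0, -0.08, 0, 0, 0, 0, 0, 0, 0, 0, 0, 0, 0, 0],
)

```text
t: 4.85
tool_pos: [0.4869, -0.2156, 0.0775]
tool_rot: [-1.279, 1.105, -1.102]
contact_force: [0.3, -0.9, -0.7]
opening: 0.0096
```

```bash
python3 - <<'E'
from h import *
from station import monitor,viewer
o=monitor.get_obs();print(o["wrist_torque"].round(2))
go(o,[.489,-.217,.077],11.4)
d=viewer.get_image("wrist"); cv2.imwrite("pics/w3.png",d["frame"][:,:,::-1])
E
```

```text
[ 0.   -0.    0.07]
R [[0.143, -0.005, 0.99], [-0.99, -0.002, 0.143], [0.002, -1.0, -0.005]] F [ 0.3 -0.9 -0.7] open 0.0096 t 4.85 q [-0.55 -0.02  1.95 -0.    1.21 -0.7 ]
shift cm [0.17 0.05 0.19]
turn [ 0.005 -0.055  0.002] shift in final frame [0.18 0.05 0.18]
turn [-2.000e-03  3.086e+00  8.000e-03] shift in final frame [-0.18  0.05 -0.18]
```

View pics/w3.png

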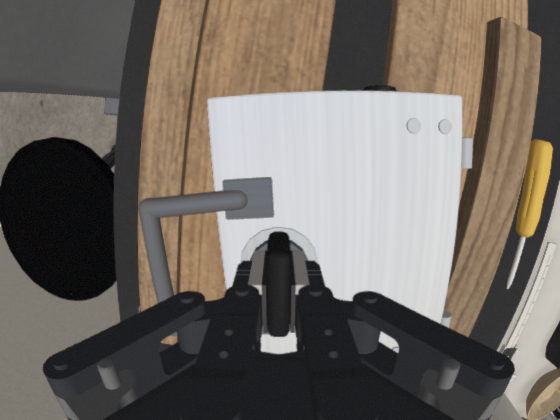

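The wing now lies along the front edge, held at (279,290), with the cam at roughly 1.5 rad. I'll release it and go up.

Call:
servo_tool(
  commands=[0, -0.06, 0, 0, 0, 0, 0, 0, 0, 0, 0, 0, 0, 0.3, 0, 0, 0, 0, 0, 0, 0.3, 0, 0, 0, 0, 0, 0, 0.3, 0, 0, 0, 0, -1.5, 0, 0.3, 0, 0, 0, 0, -2.5, 0, 0.3, 0, 0, 0, 0, -2.5, 0, 0.3, 0, 0, 0, 0, 0, 0, 0.3],
)

```text
t: 5.7
tool_pos: [0.4875, -0.215, 0.1472]
tool_rot: [-1.297, 1.071, -1.067]
contact_force: [0.7, 0.5, 0.1]
opening: 0.0254
```

```bash
python3 - <<'E'
from h import *
from station import monitor,viewer
o=monitor.get_obs()
go(o,[.426,-.228,.12],11.4)
for n in ["wrist","top","scene"]:
    d=viewer.get_image(n); cv2.imwrite(f"pics/{n}4.png",d["frame"][:,:,::-1]); np.savez(f"pics/{n}4.npz",**d)
E
```

```text
R [[0.189, -0.004, 0.982], [-0.982, -0.002, 0.189], [0.001, -1.0, -0.005]] F [0.7 0.5 0.1] open 0.0254 t 5.7 q [-0.55 -0.1   1.91 -0.    1.34 -0.74]
shift cm [ 0.11  2.75 -6.27]
turn [ 0.005 -0.009  0.001] shift in final frame [ 0.06  2.72 -6.29]
turn [-2.000e-03  3.132e+00  7.000e-03] shift in final frame [-0.06  2.72  6.29]
```

View pics/wrist4.png

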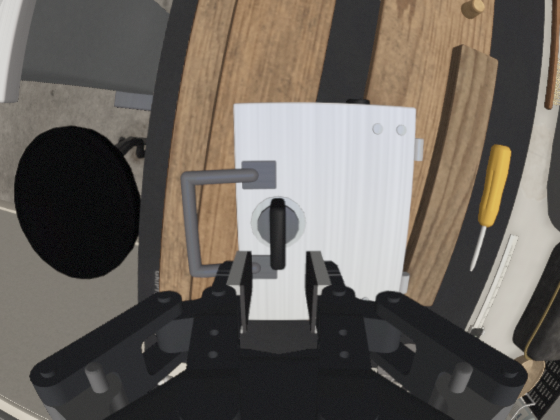

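```bash
python3 - <<'E'
from h import *
d=load("top0");f=d["frame"].astype(int);
print(f[228:246,390].max(-1), f[228:246,380].max(-1), f[228:246,398].max(-1))
for u,v in [(380,238.5),(390,236.7),(398,235)]: print(ray(d,u,v,.075).round(4))
w=np.array([.488,-.216]);print(w-.062*np.array([np.cos(.199),np.sin(.199)]))
E
```

```text
[176 169 173 170 178 189 173 118 118 129 108 126 130 139 176 159 150 167] [157 166 166 165 172 171 171 172 167 106 119 133 103 120 157 153 156 158] [176 176 183 179 166 132 111 126 109 126 180 162  91 126 171 172 162 172]
[ 0.4242 -0.2052  0.075 ]
[ 0.4286 -0.2307  0.075 ]
[ 0.4328 -0.2511  0.075 ]
[ 0.42722359 -0.22825673]
```

Call:
servo_tool(
  commands=[0, 0, 0, 0, 0, -3.2, 0.3, 0, 0, 0, 0.1, 0, -3.1, 0.3, 0, 0, 0, 0, 1, 0, 0.3, 0, 0, 0, 0, 1, 0, 0.3, 0, 0, 0, 0, 0, 0, 0.3],
)

```text
t: 6.35
tool_pos: [0.4185, -0.2239, 0.1147]
tool_rot: [-1.299, 1.087, -1.051]
contact_force: [-0.3, -0.0, -0.1]
opening: 0.0257
```

```bash
python3 - <<'E'
from h import *
from station import monitor,viewer
o=monitor.get_obs();print(o["tool_pos"])
go(o,[.426,-.228,.058],11.4)
d=viewer.get_image("wrist"); cv2.imwrite("pics/w5.png",d["frame"][:,:,::-1])
E
```

```text
[ 0.41846727 -0.22389264  0.11472688]
R [[0.189, -0.02, 0.982], [-0.982, 0.009, 0.189], [-0.013, -1.0, -0.018]] F [-0.3 -0.  -0.1] open 0.0257 t 6.35 q [-0.65 -0.2   2.05 -0.    1.31 -0.83]
shift cm [0.62 5.65 0.76]
turn [ 0.018 -0.009 -0.013] shift in final frame [0.55 5.67 0.66]
turn [0.02  3.132 0.028] shift in final frame [-0.55  5.67 -0.66]
```

View pics/w5.png

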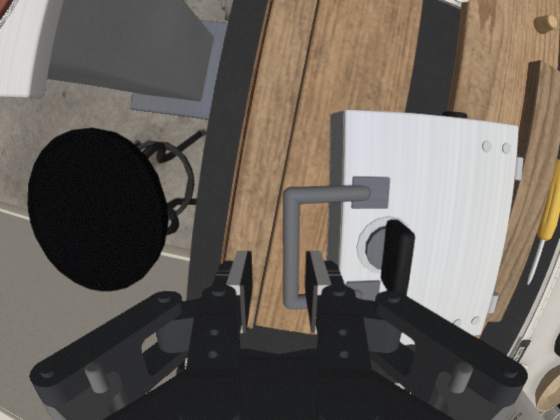

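Call:
servo_tool(
  commands=[0.018, -0.009, -0.013, 0.6, 0.8, 0.7, 0.3, 0, 0, 0, 0, 0, 0, 0.3],
)

```text
t: 6.6
tool_pos: [0.4279, -0.2282, 0.1064]
tool_rot: [-1.297, 1.06, -1.06]
contact_force: [0.5, 0.2, -0.3]
opening: 0.0257
```

```bash
python3 - <<'E'
from h import *
from station import monitor,viewer
o=monitor.get_obs();print(o["tool_pos"])
go(o,[.426,-.2285,.056],11.4)
d=viewer.get_image("wrist"); cv2.imwrite("pics/w6.png",d["frame"][:,:,::-1])
E
```

```text
[ 0.42788582 -0.22816236  0.10643521]
R [[0.199, 0.001, 0.98], [-0.98, 0.0, 0.199], [-0.0, -1.0, 0.001]] F [ 0.5  0.2 -0.3] open 0.0257 t 6.6 q [-0.64 -0.18  2.05  0.    1.27 -0.84]
shift cm [-0.    5.04 -0.19]
turn [-0.001  0.002 -0.   ] shift in final frame [-0.    5.04 -0.19]
turn [-0.00e+00 -3.14e+00  1.00e-03] shift in final frame [0.   5.04 0.19]
```

View pics/w6.png

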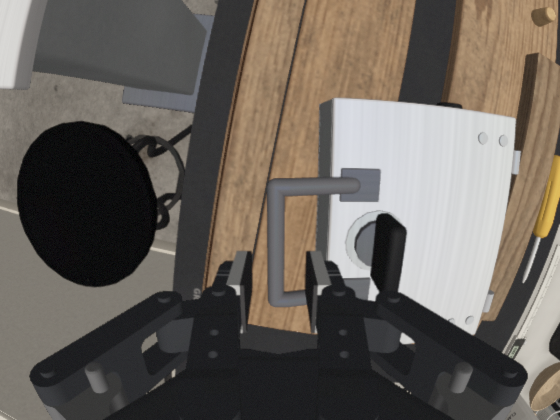

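Call:
servo_tool(
  commands=[0, 0, 0, 0, 0.8, -0.2, 0.3, 0, 0, 0, 0, 0.8, 0, 0.3, 0, 0, 0, 0, 0, 0, 0.3],
)

```text
t: 6.95
tool_pos: [0.427, -0.2287, 0.091]
tool_rot: [-1.297, 1.058, -1.061]
contact_force: [-0.4, 0.8, -0.1]
opening: 0.0256
```

```bash
python3 - <<'E'
from h import *
from station import monitor,viewer
o=monitor.get_obs();print(o["tool_pos"])
go(o,[.426,-.2285,.056],11.4)
E
```

```text
[ 0.42697579 -0.22873093  0.09103875]
R [[0.2, 0.002, 0.98], [-0.98, -0.001, 0.2], [0.001, -1.0, 0.001]] F [-0.4  0.8 -0.1] open 0.0256 t 6.95 q [-0.65 -0.16  2.06  0.    1.24 -0.85]
shift cm [-0.05  3.5  -0.1 ]
turn [-0.001  0.002  0.001] shift in final frame [-0.04  3.5  -0.09]
turn [ 2.000e-03 -3.139e+00  2.000e-03] shift in final frame [0.04 3.5  0.09]
```

Call:
servo_tool(
  commands=[0, 0, 0, 0, 0.7, -0.1, 0.3, 0, 0, 0, 0, 0.7, 0, 0.3, 0, 0, 0, 0, 0.7, 0, 0.3, 0, 0, 0, 0, 0.7, 0, 0.3, 0, 0, 0, 0, 0, 0, 0.3],
)

```text
t: 7.45
tool_pos: [0.4256, -0.2288, 0.0603]
tool_rot: [-1.297, 1.059, -1.061]
contact_force: [0.4, 0.4, -0.1]
opening: 0.0259
```

```bash
python3 - <<'E'
from h import *
from station import monitor,viewer
o=monitor.get_obs();print(o["tool_pos"])
go(o,[.426,-.2285,.056],11.4)
d=viewer.get_image("wrist"); cv2.imwrite("pics/w7.png",d["frame"][:,:,::-1])
E
```

```text
[ 0.42558809 -0.22877049  0.06027029]
R [[0.2, 0.001, 0.98], [-0.98, -0.0, 0.2], [0.001, -1.0, 0.001]] F [ 0.4  0.4 -0.1] open 0.0259 t 7.45 q [-0.65 -0.12  2.08  0.    1.18 -0.85]
shift cm [-0.02  0.43  0.05]
turn [-0.001  0.002  0.001] shift in final frame [-0.02  0.43  0.05]
turn [ 1.000e-03 -3.139e+00  1.000e-03] shift in final frame [ 0.02  0.43 -0.05]
```

View pics/w7.png

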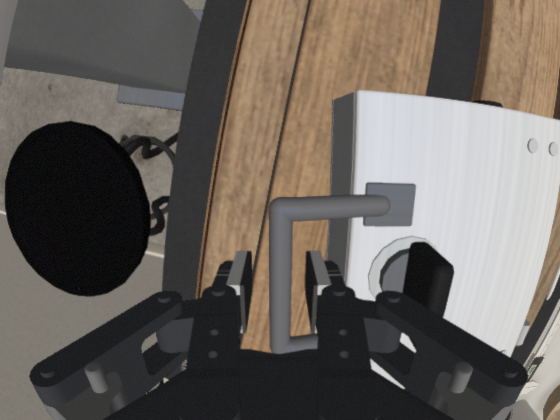

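The bar is between the pads at (281,270) with no contact. Closing now.

Call:
servo_tool(
  commands=[0, 0, 0, 0, 0.4, 0.1, 0.3, 0, 0, 0, 0, 0, 0, 0.05, 0, 0, 0, 0, 0, 0, 0, 0, 0, 0, 0, 0, 0, 0, 0, 0, 0, 0, 0, 0, 0],
  grip_force=30,
)

```text
t: 8.0
tool_pos: [0.4264, -0.2292, 0.0569]
tool_rot: [-1.299, 1.059, -1.061]
contact_force: [-1.4, -1.1, -0.4]
opening: 0.0088
```

```bash
cat >> h.py <<'E'
def arc(o,th,off=(0,0),H=(.5863,-.1965,.063),yaw=.199):
    """panel angle implied by measured grasp, shift to panel angle th (tool frame)"""
    R=Ro.from_rotvec(o["tool_rot"]).as_matrix();g=o["tool_pos"]-.019*R[:,1]
    ex=np.array([np.cos(yaw),np.sin(yaw),0]);r=np.array(H)-g;rx=r@ex;rz=-r[2]
    a0=np.arctan2(.012,.162);L=np.hypot(.012,.162)
    print("radius",np.hypot(rx,rz).round(4),"nominal",round(L,4),"angle deg",np.degrees(np.arctan2(rz,rx)-a0).round(1))
    for t in np.atleast_1d(th):
        a=np.radians(t)+a0;tg=np.array(H)-ex*L*np.cos(a)+np.array([0,0,L*np.sin(a)])
        print(t,"world",(tg-g).round(4),"tool cm",(R.T@(tg-g)*100).round(2))
E
python3 - <<'E'
from h import *
from station import monitor,viewer
o=monitor.get_obs();print(o["tool_pos"],o["contact_force"],o["opening"])
arc(o,range(0,80,5))
E
```

```text
[ 0.42643062 -0.22915548  0.05687768] [-1.36808167 -1.13751135 -0.43177193] 0.008765830604797032
radius 0.1637 nominal 0.1624 angle deg 0.3
0 world [ 0.0011  0.0006 -0.0009] tool cm [-0.04  0.09  0.12]
5 world [0.0027 0.0009 0.0132] tool cm [-0.04 -1.32  0.28]
10 world [0.0055 0.0015 0.0271] tool cm [-0.03 -2.71  0.57]
15 world [0.0095 0.0023 0.0406] tool cm [-0.03 -4.06  0.98]
20 world [0.0147 0.0033 0.0538] tool cm [-0.03 -5.38  1.5 ]
25 world [0.0209 0.0046 0.0665] tool cm [-0.02 -6.65  2.14]
30 world [0.0282 0.0061 0.0785] tool cm [-0.02 -7.85  2.88]
35 world [0.0365 0.0078 0.0899] tool cm [-0.02 -8.99  3.73]
40 world [0.0458 0.0096 0.1004] tool cm [-1.000e-02 -1.005e+01  4.680e+00]
45 world [0.0559 0.0117 0.1102] tool cm [-1.000e-02 -1.102e+01  5.710e+00]
50 world [0.0668 0.0139 0.1189] tool cm [-1.00e-02 -1.19e+01  6.82e+00]
55 world [0.0784 0.0162 0.1267] tool cm [ -0.   -12.67   8.  ]
60 world [0.0907 0.0187 0.1334] tool cm [  0.   -13.34   9.25]
65 world [0.1034 0.0212 0.139 ] tool cm [  0.   -13.9   10.55]
70 world [0.1166 0.0239 0.1435] tool cm [ 1.000e-02 -1.435e+01  1.190e+01]
75 world [0.1301 0.0266 0.1467] tool cm [ 1.000e-02 -1.467e+01  1.328e+01]
```

Call:
servo_tool(
  commands=[0, 0, 0, 0, -0.7, 0.05, 0, 0, 0, 0, 0, -0.7, 0.1, 0, 0, 0, 0, 0, -0.7, 0.1, 0, 0, 0, 0, 0, -0.7, 0.2, 0, 0, 0, 0, 0, 0, 0, 0],
  grip_force=40,
)

```text
t: 8.5
tool_pos: [0.431, -0.2282, 0.0863]
tool_rot: [-1.299, 1.059, -1.061]
contact_force: [-0.7, 0.3, 0.1]
opening: 0.0089
```

```bash
python3 - <<'E'
from h import *
from station import monitor,viewer
o=monitor.get_obs();print(o["tool_pos"],o["contact_force"],o["wrist_torque"],o["opening"]);
go(o,[.45,-.2,.1],11.4)
arc(o,range(10,80,5))
d=viewer.get_image("scene"); cv2.imwrite("pics/s8.png",d["frame"][:,:,::-1])
E
```

```text
[ 0.43102876 -0.228238    0.08629625] [-0.6937589   0.34262455  0.13210533] [ 0.00739515  0.27335435 -0.03957537] 0.008863423357486655
R [[0.2, 0.0, 0.98], [-0.98, -0.002, 0.2], [0.002, -1.0, -0.0]] F [-0.7  0.3  0.1] open 0.0089 t 8.5 q [-0.64 -0.14  2.06 -0.    1.23 -0.84]
shift cm [-2.38 -1.38  2.42]
turn [0.    0.002 0.002] shift in final frame [-2.39 -1.37  2.42]
turn [ 0.004 -3.139 -0.   ] shift in final frame [ 2.39 -1.37 -2.42]
radius 0.164 nominal 0.1624 angle deg 10.7
10 world [ 0.0009  0.0006 -0.0023] tool cm [-0.04  0.23  0.1 ]
15 world [0.0049 0.0014 0.0112] tool cm [-0.03 -1.12  0.51]
20 world [0.0101 0.0024 0.0244] tool cm [-0.03 -2.44  1.03]
25 world [0.0163 0.0037 0.037 ] tool cm [-0.02 -3.7   1.67]
30 world [0.0236 0.0051 0.0491] tool cm [-0.02 -4.91  2.42]
35 world [0.0319 0.0068 0.0605] tool cm [-0.02 -6.05  3.26]
40 world [0.0412 0.0087 0.071 ] tool cm [-0.01 -7.1   4.21]
45 world [0.0513 0.0107 0.0807] tool cm [-0.01 -8.08  5.24]
50 world [0.0622 0.0129 0.0895] tool cm [-0.   -8.95  6.35]
55 world [0.0738 0.0153 0.0973] tool cm [ 0.   -9.73  7.54]
60 world [0.0861 0.0177 0.104 ] tool cm [ 1.00e-02 -1.04e+01  8.79e+00]
65 world [0.0988 0.0203 0.1096] tool cm [ 1.000e-02 -1.096e+01  1.009e+01]
70 world [0.112 0.023 0.114] tool cm [ 1.000e-02 -1.141e+01  1.143e+01]
75 world [0.1255 0.0257 0.1173] tool cm [  0.02 -11.73  12.81]
```

View pics/s8.png

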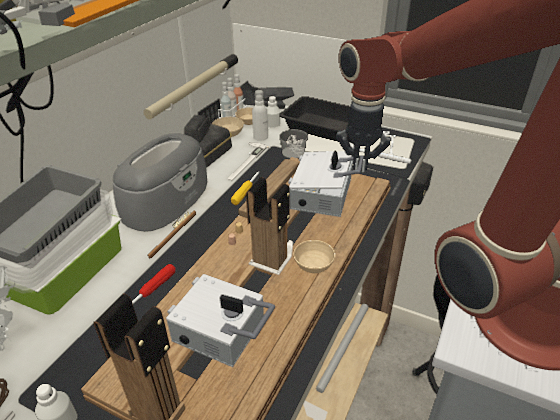

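Call:
servo_tool(
  commands=[0, 0, 0, 0, -0.6, 0.2, 0, 0, 0, 0, 0, -0.6, 0.2, 0, 0, 0, 0, 0, -0.66, 0.26, 0, 0, 0, 0, 0, -0.66, 0.26, 0, 0, 0, 0, 0, -0.63, 0.32, 0, 0, 0, 0, 0, -0.63, 0.32, 0, 0, 0, 0, 0, -0.6, 0.37, 0, 0, 0, 0, 0, -0.6, 0.37, 0, 0, 0, 0, 0, 0, 0, 0],
)

```text
t: 9.45
tool_pos: [0.454, -0.2236, 0.1392]
tool_rot: [-1.303, 1.061, -1.06]
contact_force: [-1.5, -0.8, 0.1]
opening: 0.0087
```

```bash
python3 - <<'E'
from h import *
from station import monitor,viewer
o=monitor.get_obs();print(o["tool_pos"],o["contact_force"],o["wrist_torque"],o["opening"]);
go(o,[.45,-.2,.1],11.4)
arc(o,range(30,80,5))
E
```

```text
[ 0.45396336 -0.22364446  0.13923577] [-1.49668656 -0.78237914  0.07496414] [-0.21627663  0.43304861 -0.03253239] 0.00870613177757248
R [[0.2, -0.004, 0.98], [-0.98, -0.004, 0.2], [0.003, -1.0, -0.005]] F [-1.5 -0.8  0.1] open 0.0087 t 9.45 q [-0.6  -0.16  1.97 -0.01  1.33 -0.8 ]
shift cm [-2.41  3.92  0.1 ]
turn [0.005 0.002 0.003] shift in final frame [-2.4   3.92  0.08]
turn [ 0.005 -3.139 -0.007] shift in final frame [ 2.4   3.92 -0.08]
radius 0.1652 nominal 0.1624 angle deg 31.0
30 world [ 0.0006  0.0005 -0.0038] tool cm [-0.04  0.38  0.07]
35 world [0.0089 0.0022 0.0075] tool cm [-0.03 -0.76  0.92]
40 world [0.0182 0.0041 0.0181] tool cm [-0.03 -1.82  1.85]
45 world [0.0283 0.0061 0.0278] tool cm [-0.02 -2.79  2.88]
50 world [0.0392 0.0083 0.0366] tool cm [-0.02 -3.68  3.99]
55 world [0.0508 0.0106 0.0444] tool cm [-0.01 -4.46  5.17]
60 world [0.063  0.0131 0.0511] tool cm [-0.01 -5.14  6.42]
65 world [0.0758 0.0157 0.0567] tool cm [-0.   -5.7   7.72]
70 world [0.089  0.0183 0.0611] tool cm [ 0.   -6.15  9.06]
75 world [0.1025 0.0211 0.0644] tool cm [ 0.   -6.48 10.44]
```

Call:
servo_tool(
  commands=[0, 0, 0, 0, -0.42, 0.42, 0, 0, 0, 0, 0, -0.42, 0.42, 0, 0, 0, 0, 0, -0.52, 0.46, 0, 0, 0, 0, 0, -0.52, 0.46, 0, 0, 0, 0, 0, -0.48, 0.51, 0, 0, 0, 0, 0, -0.48, 0.51, 0, 0, 0, 0, 0, -0.44, 0.55, 0, 0, 0, 0, 0, -0.44, 0.55, 0, 0, 0, 0, 0, 0, 0, 0],
)

```text
t: 10.35
tool_pos: [0.4887, -0.2167, 0.1779]
tool_rot: [-1.317, 1.074, -1.052]
contact_force: [-0.1, -1.8, -2.0]
opening: 0.0085
```

```bash
python3 - <<'E'
from h import *
from station import monitor,viewer
o=monitor.get_obs();print(o["tool_pos"],o["contact_force"],o["wrist_torque"],o["opening"]);
arc(o,range(50,85,5))
d=viewer.get_image("scene"); cv2.imwrite("pics/s9.png",d["frame"][:,:,::-1])
d=viewer.get_image("wrist"); cv2.imwrite("pics/w9.png",d["frame"][:,:,::-1])
E
```

```text
[ 0.48865474 -0.21669156  0.17792873] [-0.09162803 -1.84514596 -2.01177472] [-0.37604361  0.20489183 -0.03292804] 0.008509062588501197
radius 0.1667 nominal 0.1624 angle deg 49.2
50 world [ 0.0042  0.0013 -0.0021] tool cm [-0.04  0.2   0.44]
55 world [0.0158 0.0036 0.0057] tool cm [-0.04 -0.6   1.61]
60 world [0.028  0.0061 0.0124] tool cm [-0.04 -1.3   2.84]
65 world [0.0408 0.0087 0.018 ] tool cm [-0.03 -1.89  4.13]
70 world [0.054  0.0113 0.0224] tool cm [-0.03 -2.37  5.46]
75 world [0.0675 0.0141 0.0257] tool cm [-0.03 -2.72  6.83]
80 world [0.0812 0.0168 0.0277] tool cm [-0.02 -2.96  8.23]
```

View pics/w9.png

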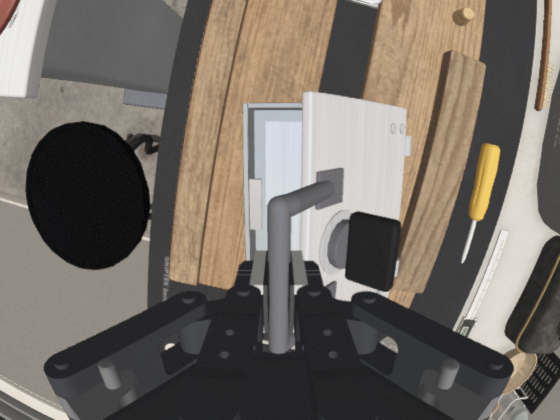

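View pics/s9.png

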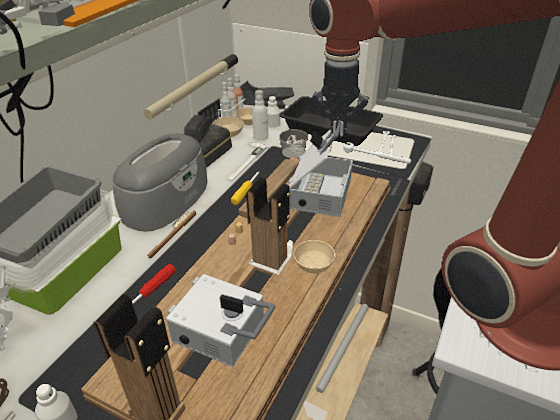

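The panel is up about 50° and the bar is still held. I'll continue to about 75°.

Call:
servo_tool(
  commands=[0, 0, 0, 0, -0.3, 0.7, 0, 0, 0, 0, 0, -0.3, 0.7, 0, 0, 0, 0, 0, -0.34, 0.64, 0, 0, 0, 0, 0, -0.34, 0.64, 0, 0, 0, 0, 0, -0.28, 0.65, 0, 0, 0, 0, 0, -0.28, 0.65, 0, 0, 0, 0, 0, 0, 0, 0],
)

```text
t: 11.15
tool_pos: [0.5217, -0.2101, 0.1989]
tool_rot: [-1.332, 1.09, -1.044]
contact_force: [0.8, -1.4, -0.9]
opening: 0.0083
```

```bash
python3 - <<'E'
from h import *
from station import monitor,viewer
o=monitor.get_obs();print(o["tool_pos"],o["contact_force"],o["wrist_torque"],o["opening"]);
arc(o,range(60,95,5))
go(o,[.45,-.2,.1],11.4)
E
```

```text
[ 0.52172096 -0.21008199  0.19894473] [ 0.83686407 -1.38665201 -0.86335539] [-0.15836846 -0.18709237 -0.01535172] 0.008325595640880165
radius 0.1681 nominal 0.1624 angle deg 63.0
60 world [-0.0054 -0.0005 -0.0086] tool cm [-0.05  0.89 -0.51]
65 world [ 0.0073  0.002  -0.003 ] tool cm [-0.05  0.27  0.77]
70 world [0.0205 0.0047 0.0014] tool cm [-0.05 -0.23  2.1 ]
75 world [0.034  0.0074 0.0047] tool cm [-0.05 -0.62  3.46]
80 world [0.0478 0.0102 0.0067] tool cm [-0.06 -0.88  4.85]
85 world [0.0616 0.013  0.0075] tool cm [-0.06 -1.02  6.26]
90 world [0.0755 0.0158 0.0071] tool cm [-0.06 -1.04  7.68]
R [[0.197, -0.042, 0.979], [-0.98, -0.009, 0.197], [0.0, -0.999, -0.043]] F [ 0.8 -1.4 -0.9] open 0.0083 t 11.15 q [-0.5  -0.05  1.77 -0.03  1.45 -0.7 ]
shift cm [-2.41 10.18 -6.4 ]
turn [ 0.043 -0.     0.   ] shift in final frame [-2.41  9.89 -6.83]
turn [-1.000e-03  3.141e+00  6.800e-02] shift in final frame [2.41 9.89 6.83]
```

Call:
servo_tool(
  commands=[0, 0, 0, 0, -0.16, 0.68, 0, 0, 0, 0, 0, -0.16, 0.68, 0, 0, 0, 0, 0, -0.13, 0.69, 0, 0, 0, 0, 0, -0.1, 0.69, 0, 0, 0, 0, 0, -0.08, 0.69, 0, 0, 0, 0, 0, 0, 0, 0],
)

```text
t: 11.75
tool_pos: [0.553, -0.2038, 0.2097]
tool_rot: [-1.338, 1.097, -1.041]
contact_force: [2.3, -3.1, -4.2]
opening: 0.0085
```

```bash
python3 - <<'E'
from h import *
from station import monitor,viewer
o=monitor.get_obs();print(o["tool_pos"],o["contact_force"],o["wrist_torque"],o["opening"]);
arc(o,[80])
go(o,[.45,-.2,.1],11.4)
d=viewer.get_image("scene"); cv2.imwrite("pics/s10.png",d["frame"][:,:,::-1])
d=viewer.get_image("wrist"); cv2.imwrite("pics/w10.png",d["frame"][:,:,::-1])
E
```

```text
[ 0.55295878 -0.20383251  0.20974373] [ 2.32589527 -3.09322179 -4.18720756] [-0.3495483  -0.14529717  0.0279732 ] 0.0085278942919706
radius 0.169 nominal 0.1624 angle deg 74.5
80 world [ 0.0164  0.0039 -0.0041] tool cm [-0.06  0.32  1.7 ]
R [[0.196, -0.051, 0.979], [-0.981, -0.01, 0.196], [0.0, -0.999, -0.052]] F [ 2.3 -3.1 -4.2] open 0.0085 t 11.75 q [-0.46  0.01  1.69 -0.03  1.48 -0.66]
shift cm [-2.4  11.48 -9.44]
turn [ 0.052 -0.002  0.   ] shift in final frame [ -2.41  10.97 -10.02]
turn [-0.     3.139  0.082] shift in final frame [ 2.41 10.97 10.02]
```

View pics/w10.png

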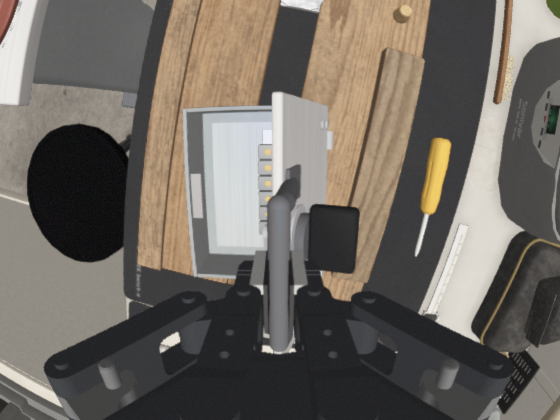

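The panel is at about 74° and the bar is still in the pads at (281,260). I'll release it and retreat straight up.

Call:
servo_tool(
  commands=[0, 0, 0, 0, 0, 0, 0.35, 0, 0, 0, 0, 0, 0, 0.35, 0, 0, 0, 0, 0, 0, 0.35, 0, 0, 0, 0, -0.5, 0, 0.35, 0, 0, 0, 0, -1.5, 0, 0.35, 0, 0, 0, 0, -2.5, 0, 0.35, 0, 0, 0, 0, -2.5, 0, 0.35, 0, 0, 0, 0, 0, 0, 0.35],
)

```text
t: 12.65
tool_pos: [0.5565, -0.2019, 0.2851]
tool_rot: [-1.333, 1.095, -1.041]
contact_force: [0.8, -1.0, 0.5]
opening: 0.0297
```

```bash
python3 - <<'E'
from h import *
from station import monitor,viewer
o=monitor.get_obs();print(o["tool_pos"],o["contact_force"],o["opening"]);
for n in ["scene","wrist","top"]:
    d=viewer.get_image(n); cv2.imwrite(f"pics/{n}11.png",d["frame"][:,:,::-1]); np.savez(f"pics/{n}11.npz",**d)
E
```

```text
[ 0.55654557 -0.20189203  0.28511185] [ 0.83311761 -1.01927483  0.53997796] 0.029742971666819416
```

View pics/wrist11.png

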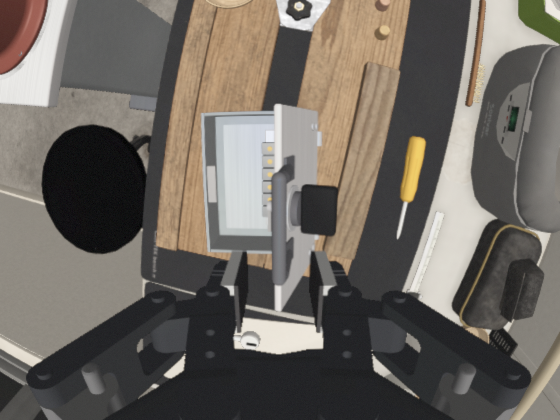

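View pics/scene11.png

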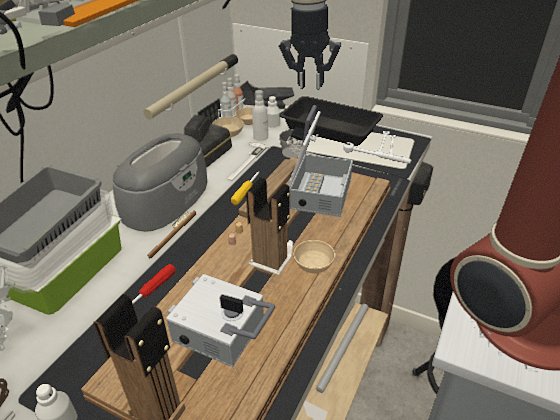

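The wrist view shows the tool clear of the panel. The panel is standing, with the bar at (280,225) and the wing at (318,210) lying along the edge. I'll wait a moment and then check the angle.

Call:
servo_tool(
  commands=[0, 0, 0, 0, -1.5, 0, 0.35, 0, 0, 0, 0, 0, 0, 0.35, 0, 0, 0, 0, 0, 0, 0.35, 0, 0, 0, 0, 0, 0, 0.35, 0, 0, 0, 0, 0, 0, 0.35, 0, 0, 0, 0, 0, 0, 0.35],
)

```text
t: 13.4
tool_pos: [0.5536, -0.2001, 0.2902]
tool_rot: [-1.336, 1.11, -1.028]
contact_force: [-0.3, -0.3, 0.5]
opening: 0.0295
```

```bash
python3 - <<'E'
from h import *
from station import monitor,viewer
np.savez("pics/scene12.npz",**viewer.get_image("scene"))
ex=np.array([np.cos(.199),np.sin(.199)]);ey=np.array([-ex[1],ex[0]])
for n in ["scene11","scene12"]:
    d=load(n);W=pts(d);rel=W[...,:2]-np.array([.5863,-.1965]);a=rel@ex;b=rel@ey;z=W[...,2]
    m=(np.abs(b)<.084)&(z>.075)&(z<.23)&(a>-.1)&(a<.06)&(d["frame"].min(-1)>90)
    # underside face toward robot and camera; fit line a-z
    print(n,m.sum())
    p=np.stack([a[m],z[m]],1).astype(np.float32);l=cv2.fitLine(p,cv2.DIST_HUBER,0,.002,.001).ravel();print(l,np.degrees(np.arctan2(abs(l[1]),abs(l[0]))),"slope sign",l[0]*l[1], "zmax",p[:,1].max())
# small wing
s0=load("scene0")["frame"][290:320,215:250].astype(int);s1=load("scene12")["frame"][290:320,215:250].astype(int);print("small diff",np.abs(s0-s1).mean())
E
```

```text
scene11 334
[ 0.23025429 -0.9731305  -0.03155025  0.16926418] 76.68795 slope sign -0.22406748 zmax 0.22957438
scene12 322
[ 0.22025245 -0.9754429  -0.03204041  0.17267646] 77.27613 slope sign -0.21484369 zmax 0.22955248
small diff 3.4304761904761905
```

The panel stands at about 77° in two readings, 0.75 s or so apart, and the small box is unchanged. Handing in.

```bash
python3 -c "
from station import ticket
print(ticket.finish_job())"
```

```text
the job is handed in; nothing more can be done
None
```

The larger box is unlocked and its panel stands open by itself. I handed the job in at about 13.5 s, with the gripper clear of everything.

- **Wing:** I pinched it and turned it anticlockwise by about 1.5 rad, toward the stop. The wrist picture afterwards showed it lying along the front edge. I judged the cam angle from the gripper's turn and that picture, since it can't be read directly.
- **Panel:** I gripped the bar handle, swung the panel up along its hinge arc, let go and went straight up. Depth readings after letting go gave 76.7° and then 77.3°, about 0.75 s later, so it was not moving. The arm's own position implied about 74.5°, a 2–3° difference. The bar slid a few millimetres in the pads near the end, which accounts for at least part of it.
- **Smaller box:** it was never touched, and its wing looks the same before and after in the scene camera.
- **Forces:** every wrist force reading taken between moves was under about 6 N.

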